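# Tip the calibration plate over to its second tilt

## Task

The dotted plate is the target for calibrating your wrist camera, and the pictures of its first tilt are done. Tip it over in its channel, away from you, until it leans back on the far rest, and lower it on to that rest gently rather than letting it drop. Then slide it along the channel until its end sits flush against the end stop, pressing lightly so that the stop is not strained or shifted, and leave it standing there; do not disturb the parts lying around the stand.

Things in the scene. Friction and masses are not known exactly. Their poses are not given: they have to be found in the camera images.
- stand: Calibration stand, fixed: grey base 150 x 250 mm (x, y), top face 12 mm up. Origin on the worktop under its middle; +x points away from the robot, +y left along it. The plate's channel runs along y through its middle. On either side of it stands a rest: a level rod on two posts at y = -34 and +62 mm.
- channel (a point): Middle of the channel's floor, 12 mm above the worktop, axes as the stand's. The channel is 16 mm wide (x = -8 to +8 mm) and 236 mm long, between walls 9 mm high and 10 mm thick. Far rest (no reading): a rod of 10 mm diameter from y = -50 to +82 mm, its axis 87 mm above the worktop, clamped somewhere 34 to 54 mm beyond the channel's middle: look or feel for it.
- near_rod (a point): Middle of the near rest's rod (robot side): axis along the stand's y, 10 mm diameter, from y = -50 to +82 mm, 47.5 mm from the channel's middle, 83 mm above the worktop. At the start the plate leans on it, 30 degrees from upright; on the far rest it will lean 19 to 33 degrees the other way, according to where that is clamped.
- plate: Loose aluminium plate 10 mm thick (own x), 150 mm long (own y), 120 mm high (own z), 0.35 to 0.7 kg, its -x face white with black dots. Origin in the middle of its foot edge; own z points up to its head edge, own y along the channel to the end stop. It starts leaning towards the robot, 15 to 60 mm short of the stop. Friction: half to all its weight.
- plate_head (a point): Middle of the plate's head (upper) edge, 120 mm from its origin along its own z.
- plate_edge (a point): Point on the plate's end face that comes against the end stop (its +y end): 75 mm from the plate's origin along own y, 35 mm up from the foot, middle of the thickness.
- end_stop: Steel end stop, clamped on the stand 75 to 95 mm from its middle; it slips at about 38 N. Origin on its flat face that looks along the channel (to the stand's -y), in line with the channel's middle, at worktop height; axes as the stand's. The face is 62 mm wide (x = -22 to +40 mm) and spans 10.5 to 72.5 mm above the worktop; the block is 12 mm thick.
- v_block: Loose steel vee block 52 x 62 x 36 mm to the right of the stand, towards the robot; origin in the middle of its underside. Bystander.
- tip_box: Loose closed box, orange with a cream lid, 41 x 61 x 19 mm, behind the stand; origin in the middle of its underside. Bystander.
- shaft: Loose steel stepped shaft standing upright, 30 mm across, 41 mm high, to the right of the stand; origin in the middle of its underside. Bystander.

How it is judged:
At the end, for the whole second after the job is handed in: The plate leans at rest on the far rest (17 to 35 degrees from upright, away from the robot), with its foot down in the channel, its +y end within 1.8 mm of the face of the end stop and its length in line with the channel within 1.4 degrees (angle between plate's own z axis and vertical between 0.3 and 0.62 rad and x of plate_head in the frame of stand between 0.03 and 0.072 m and x of plate in the frame of stand between -0.009 and 0.005 m and z of plate in the frame of stand between 0.01 and 0.018 m and y of plate_edge in the frame of end_stop between -0.0018 and 0.0018 m and angle between the y axis of plate and the y axis of stand, either way round below 0.025 rad and linear speed of plate below 0.01 m/s and angular speed of plate below 0.1 rad/s); the robot touches nothing.
It fails at once if the plate is dropped or flicked over: it swings faster than 2.8 rad/s (angular speed of plate above 2.8 rad/s).
It fails at once if the end stop is shifted by more than 2.5 mm (distance of end_stop from where it was at the start of the episode above 0.0025 m).
It fails at once if the plate is pressed against the end stop with more than 30 N (contact force between plate and end_stop above 30 N).
It fails at once if the vee block, the orange box or the stepped shaft is shifted by more than 20 mm (distance of any of v_block, tip_box, shaft from where it was at the start of the episode above 0.02 m).
It also fails if it takes over 53 s, if anything falls off the work surface, if the arm or the gripper's body presses on something with over 40 N, if the wrist force passes 120 N, or if a joint passes its speed limit or range.

## Robot

A 6-joint arm with a two-finger parallel gripper is mounted at the origin on a cart in front of the work surface, level with it; the furniture and walls round the work are solid. World frame = base frame: x ahead of the robot, y to its left, z up, the work surface at z = 0. Lengths are in m, angles in rad, forces in N, time in s.
With the tool pointing down it reaches from about 0.35 to 0.85 m from the base axis. Payload 8.1 kg.
Tool frame: the origin (TCP) lies at the very end of the fingers, on their centre line; the grasp point (between the pads) lies 19 mm behind it; z points along the fingers, y is the line along which they close (so a half turn about z gives the same grasp; the last joint's range is limited). The gripper opens to 93 mm and grips with 3 to 60 N. Pads are 15 mm wide; open, the fingers measure 128 mm over their backs; the gripper's body (75 mm by 188 mm) begins 65 mm behind the grasp point.
Start: joints at [-1.433, 0.13, 1.488, -0, 1.523, -0.085], TCP at [0.133, -0.585, 0.219] pointing down, gripper open.
Joint ranges: [-2.96, 2.96], [-0.89, 2.26], [0.02, 2.5], [-1.34, 4.48], [0, 2.73], [-2.66, 2.66]. Speed limits (rad/s): [2.39, 2.39, 2.79, 3.14, 3.14, 3.14].

## Interface

Orientations are given as a unit quaternion [x, y, z, w].
In Python, from station import arm gives the robot as it stands.
- The arm moves only by the tool advance, called after ">>>" as name(argument=value, ...) on one line, values as JSON. Schema: {"type":"object","properties":{"motion":{"type":"string"},"only":{"type":"string"},"quiet":{"type":"boolean"},"lines":{"type":"string"}},"required":["motion"],"additionalProperties":false}. motion is a string of 1 to 12 rows, parted by a bar, with the numbers parted by commas; each row has 7 numbers: a rotation vector rx, ry, rz in units of 0.1 rad, then dx, dy, dz in mm, then the opening from 0.0 (shut) to 1.0 (fully open); each row is the pose to reach, as a shift and turn from the pose commanded when the call began, along the tool's axes at that moment; what a row does not reach only later rows make up. A row lasts 1/12 s, in which the tool goes at most 0.0417 m and 0.125 rad, less where a joint would pass 70% of its speed; a pose out of reach is approached as far as the arm can. The fingers move at their own pace and stop on an object; the grip force is fixed at half the most. Time passes only in rows, so rows that do not move let the fingers close. The tool returns the time, the measured TCP pose, the force, the opening and the grip force at its end. only (a regular expression) keeps the lines of the reply that match it, lines (a string "A,B") keeps lines A to B, and quiet returns only ok. Input that does not fit is refused with a message, and nothing moves.
- arm.read_state(): the state, without advancing time (a new reading comes with each control period).
- arm.get_image(name): name is "scene" or "top"; returns a dict with "img" (384x512x3 uint8, red, green, blue), "intrinsics" (3x3 intrinsics, pixels), "rvec" (rotation vector, rad) and "tvec" (3), from world to camera coordinates, as OpenCV has them. Camera axes: x right, y down, z forward; pixel columns grow to the right and rows downward; lengths in m; the calibration is good to about 2 mm. A picture is of the moment at which its call begins. There is no depth.
- arm.finish_job(): hands the job in; it is judged then, once.
The state is a dict: "time_s": time; "q": joint angles; "joint_vel": joint speeds; "tau": joint torques, N m; "eef_pos": TCP position; "tcp_rot": TCP orientation; "wrist_force": force on the tool from outside, world axes, zero at the start; "ft_torque": the same for the moment, N m; "opening": opening from 0.0 (shut) to 1.0 (fully open); "grasp_force": force on a finger pad.
Only numpy, scipy, OpenCV 4.12 (cv2) and the standard library are available. Lean on these libraries where they do the work, as an engineer would, in place of code of your own. Each camera call takes 0.05 s, during which the arm holds its last target. There are 200 camera calls.

## Working session

There is one attempt and no reset: what is moved stays moved. The work goes in short steps, Python scripts to look and compute and a tool call to move; the robot and the scene stay as the last step left them, time stands still between calls to the robot, and variables do not carry over. Pictures are saved under pics/ and viewed, at most 10 in all, crops included, and the job is handed in when it is done.

```bash
ls; mkdir -p pics; cat > h.py <<'E'
import numpy as np,cv2
from station import arm
def cam(n,save=None):
    d=arm.get_image(n)
    if save: cv2.imwrite('pics/'+save,d['img'][:,:,::-1])
    K=np.array(d['intrinsics']);R=cv2.Rodrigues(np.array(d['rvec'],float))[0];t=np.array(d['tvec'],float).ravel()
    return d['img'],K,R,t
def ray(c,uv):
    _,K,R,t=c; o=-R.T@t; v=R.T@np.linalg.inv(K)@np.array([uv[0],uv[1],1.]); return o,v
def onz(c,uv,z):
    o,v=ray(c,uv); return o+v*(z-o[2])/v[2]
def proj(c,p):
    _,K,R,t=c; q=K@(R@np.array(p)+t); return q[:2]/q[2]
def tri(c1,u1,c2,u2):
    o1,v1=ray(c1,u1);o2,v2=ray(c2,u2)
    a=np.linalg.lstsq(np.c_[v1,-v2],o2-o1,rcond=None)[0]
    p,q=o1+a[0]*v1,o2+a[1]*v2
    return (p+q)/2,np.linalg.norm(p-q)
E
python3 - <<'E'
from h import *
for n in('scene','top'):
    c=cam(n,n+'0.png'); print(n,c[1].tolist(),-c[2].T@c[3],c[2].round(3).tolist())
s=arm.read_state();print(s)
E
```

```text
pics
station.py
scene [[493.373801673388, 0.0, 257.6311220036982], [0.0, 493.373801673388, 197.8012421995005], [0.0, 0.0, 1.0]] [ 0.71288398 -0.47783695  0.92991062] [[0.935, 0.354, 0.003], [0.313, -0.823, -0.475], [-0.166, 0.445, -0.88]]
top [[395.9051704321427, 0.0, 249.67600421248272], [0.0, 395.9051704321427, 193.02891519054901], [0.0, 0.0, 1.0]] [ 0.4831286  -0.06460763  1.05029484] [[-0.021, -1.0, -0.024], [-0.998, 0.022, -0.067], [0.067, 0.022, -0.998]]
{'time_s': 0.1, 'q': array([-1.43342940e+00,  1.31093952e-01,  1.48911815e+00, -6.58348665e-06,
        1.52298946e+00, -8.54054843e-02]), 'joint_vel': array([-2.12626581e-03,  9.09248581e-05, -1.22444937e-03, -1.87588334e-03,
       -5.18034725e-04, -9.09736445e-04]), 'tau': array([ 6.15994031e-04, -5.61342788e+01, -4.93098700e+01,  7.69839529e-02,
        2.90998531e-02, -6.31431180e-05]), 'eef_pos': array([ 0.13250981, -0.58468516,  0.21771606]), 'tcp_rot': array([ 9.93802629e-01,  1.11156144e-01, -2.41847347e-05, -8.04098899e-04]), 'wrist_force': array([0.39888204, 0.13676081, 0.33768207]), 'ft_torque': array([ 0.01673161, -0.02457953,  0.01359076]), 'grasp_force': 0.0, 'opening': 1.0001775027368722}
```

View pics/scene0.png

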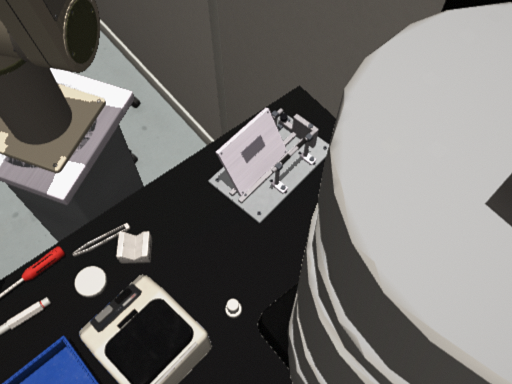

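View pics/top0.png

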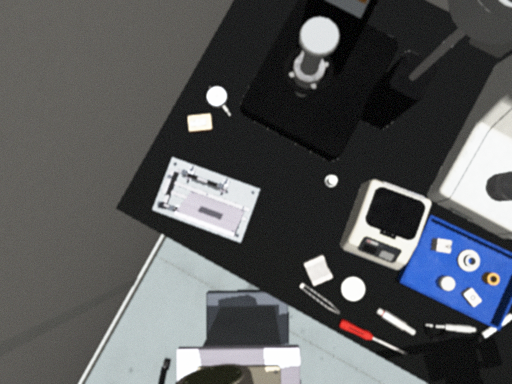

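The scene image shows the stand at about (270,165), with the plate leaning towards the robot. In the top view the stand is at about (206,200), the end stop at its left end (170,190), and the far rest rod at about (205,180). I'll enlarge both.

```bash
python3 - <<'E'
import cv2,numpy as np
a=cv2.imread('pics/scene0.png')[75:225,200:345];b=cv2.imread('pics/top0.png')[145:255,140:275]
cv2.imwrite('pics/c1.png',cv2.resize(a,None,fx=4,fy=4,interpolation=cv2.INTER_CUBIC));cv2.imwrite('pics/c2.png',cv2.resize(b,None,fx=5,fy=5,interpolation=cv2.INTER_CUBIC))
E
```

```text
(no output)
```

View pics/c1.png

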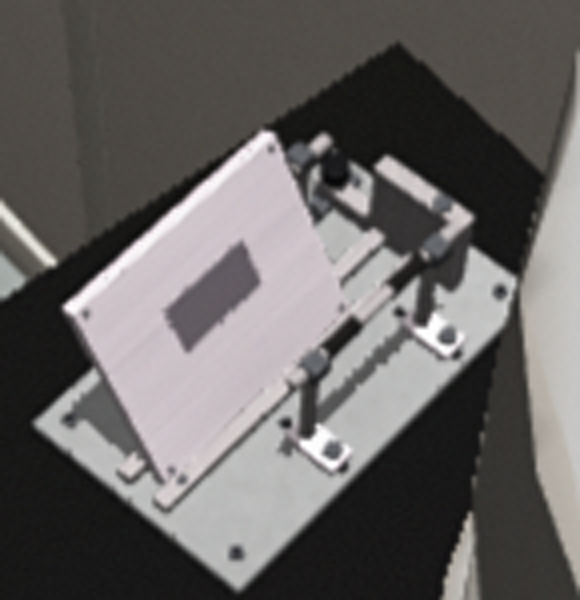

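View pics/c2.png

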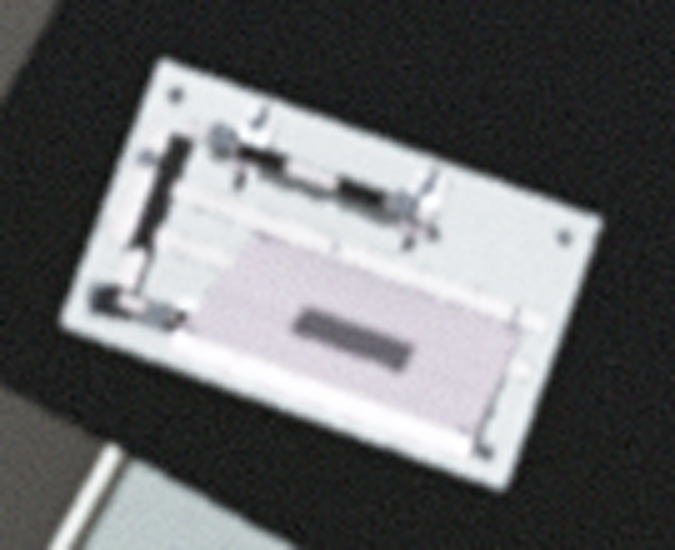

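The scene crop shows the plate's back with its dark label. The base corners are at (33,425), (240,592) and (517,275), and the plate corners at about (268,132), (65,308), (165,485) and (343,305). The top crop shows the base corners at (160,57), (603,217), (505,493) and (62,325), the end stop at x≈130–185, and the far rod from (222,140) to (430,215).

```bash
cat >> h.py <<'E'
def c1(x,y): return ((x+.5)/4-.5+200,(y+.5)/4-.5+75)
def c2(x,y): return ((x+.5)/5-.5+140,(y+.5)/5-.5+145)
E
python3 - <<'E'
from h import *
S=cam('scene');T=cam('top')
L=np.array([[.075,.125],[.075,-.125],[-.075,-.125],[-.075,.125]])
W=np.array([onz(T,c2(*p),.012)[:2] for p in[(160,57),(603,217),(505,493),(62,325)]])
Ws=np.array([onz(S,c1(*p),.012)[:2] for p in[(517,275),(240,592),(33,425)]])
print(W,Ws)
def fit(L,W):
    a=L-L.mean(0);b=W-W.mean(0);th=np.arctan2((a[:,0]*b[:,1]-a[:,1]*b[:,0]).sum(),(a*b).sum())
    R=np.array([[np.cos(th),-np.sin(th)],[np.sin(th),np.cos(th)]]);t=W.mean(0)-R@L.mean(0);return th,t,R,np.abs(W-L@R.T-t).max()
for l,w in((L,W),(L[[0,1,2]],Ws),(L[[0,1,2,0,1,2,3]],np.r_[Ws,W])): th,t,R,e=fit(l,w);print(th,t,e)
loc=lambda p:np.r_[R.T@(np.array(p)[:2]-t),p[2]]
# plate head corners; label etc: scene head corners
z=.012+.12*np.cos(np.pi/6)
for p in[(268,132),(65,308)]: print('head scene',loc(onz(S,c1(*p),z)))
for p in[(165,485),(343,305)]: print('foot scene',loc(onz(S,c1(*p),.016)))
for p in[(182,333),(470,450),(255,232),(522,322)]: print('top plate',loc(onz(T,c2(*p),z)),loc(onz(T,c2(*p),.02)))
print('far rod top',[loc(onz(T,c2(*p),.087)) for p in[(222,140),(430,215),(335,180)]])
print('far rod scene',[loc(onz(S,c1(*p),.087)) for p in[(318,360),(436,243)]])
print('stop',[loc(onz(T,c2(*p),.0725)) for p in[(190,140),(152,250)]],[loc(onz(S,c1(*p),.0725)) for p in[(378,158),(370,165),(455,240)]])
E
```

```text
[[ 0.65619917  0.16400245]
 [ 0.56559377 -0.06945669]
 [ 0.42234926 -0.01512278]
 [ 0.51489551  0.21699716]] [[ 0.64030092  0.17296999]
 [ 0.56423325 -0.06684705]
 [ 0.42504719 -0.01340742]]
-0.3710219549364715 [0.53975943 0.07410504] 0.0021923617139406604
-0.31978538380146976 [0.53255966 0.07831853] 0.0033596980344359068
-0.35344874612941896 [0.53736031 0.0760527 ] 0.010690159757251516
head scene [-0.05562364  0.04695209  0.11592305]
head scene [-0.05998567 -0.10215224  0.11592305]
foot scene [ 0.00524737 -0.10502909  0.016     ]
foot scene [0.00370027 0.04444117 0.016     ]
top plate [-0.04799109  0.04153334  0.11592305] [-0.05269286  0.06127189  0.02      ]
top plate [-0.05533781 -0.10573     0.11592305] [-0.0607938  -0.10110957  0.02      ]
top plate [0.00848892 0.02482411 0.11592305] [0.00958542 0.04284728 0.02      ]
top plate [ 0.00949998 -0.10915211  0.11592305] [ 0.01070027 -0.104883    0.02      ]
far rod top [array([0.04622432, 0.06089203, 0.087     ]), array([ 0.04459508, -0.04817716,  0.087     ]), array([0.04568299, 0.00162401, 0.087     ])]
far rod scene [array([ 0.04270641, -0.02855726,  0.087     ]), array([0.04301642, 0.0670711 , 0.087     ])]
stop [array([0.0417563 , 0.07925003, 0.0725    ]), array([-0.01618934,  0.0786038 ,  0.0725    ])] [array([-0.02100152,  0.0997144 ,  0.0725    ]), array([-0.02128176,  0.09316813,  0.0725    ]), array([0.04402034, 0.08427489, 0.0725    ])]
```

```bash
cat >> h.py <<'E'
th=-0.371;R2=np.array([[np.cos(th),-np.sin(th)],[np.sin(th),np.cos(th)]]);t2=np.array([.5394,.0746])
loc=lambda p:np.r_[R2.T@(np.array(p)[:2]-t2),p[2]].round(4)
glob=lambda p:np.r_[R2@np.array(p)[:2]+t2,p[2]]
from scipy.spatial.transform import Rotation as Ro
def tool(s,y,a,foot=0.):
    # tool gripping plate at lean a (rad, + away), TCP at height s along plate, y along stand; tool x=+-stand y
    u=np.array([np.sin(a),0,np.cos(a)]); p=np.array([foot,y,.012])+s*u
    zt=-u; xt=np.array([0,-1.,0])   # tool x along stand -y
    yt=np.cross(zt,xt); M=np.c_[xt,yt,zt]
    Rz=np.eye(3);Rz[:2,:2]=R2
    return glob(p),Ro.from_matrix(Rz@M)
def delta(p,r):
    "rotvec & shift in tool axes from the present pose"
    s=arm.read_state();r0=Ro.from_quat(s['tcp_rot']);
    return (r0.inv()*r).as_rotvec().round(4),r0.inv().apply(p-s['eef_pos']).round(4)
E
python3 - <<'E'
from h import *
S=cam('scene');T=cam('top')
z=.012+.12*np.cos(np.pi/6)
for p in[(268,132),(65,308)]: print('head scene',loc(onz(S,c1(*p),z)))
for p in[(165,485),(343,305)]: print('foot scene',loc(onz(S,c1(*p),.016)))
print('far rod top',[loc(onz(T,c2(*p),.087)) for p in[(222,140),(430,215),(335,180)]])
print('far rod scene',[loc(onz(S,c1(*p),.087)) for p in[(318,360),(436,243)]])
print('stop',[loc(onz(T,c2(*p),.0725)) for p in[(190,140),(152,250)]],[loc(onz(S,c1(*p),.0725)) for p in[(378,158),(455,240)]])
r=Ro.from_quat(arm.read_state()['tcp_rot']);print(r.as_matrix().round(2).tolist())
p,q=tool(.180,-.028,-np.pi/6,0);print(p,q.as_matrix().round(2).tolist(),delta(p,q))
p,q=tool(.097,-.028,-np.pi/6,0);print(p,delta(p,q))
p,q=tool(.097,-.028,.45,0);print(p)
E
```

```text
head scene [-0.0589  0.0466  0.1159]
head scene [-0.0606 -0.1026  0.1159]
foot scene [ 0.0047 -0.1043  0.016 ]
foot scene [0.0005 0.0451 0.016 ]
far rod top [array([0.0427, 0.0623, 0.087 ]), array([ 0.043 , -0.0468,  0.087 ]), array([0.0432, 0.003 , 0.087 ])]
far rod scene [array([ 0.0408, -0.0272,  0.087 ]), array([0.0394, 0.0684, 0.087 ])]
stop [array([0.0379, 0.0806, 0.0725]), array([-0.02  ,  0.0789,  0.0725])] [array([-0.0252,  0.0999,  0.0725]), array([0.0401, 0.0856, 0.0725])]
[[0.98, 0.22, -0.0], [0.22, -0.98, 0.0], [0.0, -0.0, -1.0]]
[0.44537179 0.08113425 0.16788457] [[-0.36, -0.81, 0.47], [-0.93, 0.31, -0.18], [-0.0, -0.5, -0.87]] (array([0.2994, 0.5649, 2.1056]), array([ 0.4522, -0.5805,  0.0508]))
[0.48404835 0.06608853 0.09600446] (array([0.2994, 0.5649, 2.1056]), array([ 0.4866, -0.5572,  0.1227]))
[0.56856983 0.03320849 0.09934337]
```
Plate center y≈ -0.028. Head x ≈ -0.060; right. Stop at y ~0.082ish. Slide ≈ 82-47=35mm.

Careful with the scale: shifts go in mm and turns go in units of 0.1 rad. That gives: 0.32 m is 320, -0.25 m is -250, -0.98 rad is -9.8.

```bash
sed -i 's/xt=np.array(\[0,-1.,0\])/xt=np.array([0,1.,0])/' h.py
```

>>> advance(motion="0,0,0,0,0,-40,1 | 0,0,0,20,-20,-80,1 | 0,0,-1,50,-50,-100,1 | 0,0,-2,80,-80,-100,1 | 0,0,-3,110,-110,-100,1 | 0,0,-4,140,-140,-100,1 | 0,0,-5,170,-160,-100,1 | 0,0,-6,200,-180,-100,1 | 0,0,-7,230,-200,-100,1 | 0,0,-8,260,-230,-100,1 | 0,0,-9,290,-250,-100,1 | 0,0,-9.8,320,-270,-100,1")

```text
time_s: 1.3
eef_pos: [0.3859, -0.2493, 0.319]
tcp_rot: [0.823, 0.568, 0.0, 0.0]
wrist_force: [0.5, 0.0, -0.3]
opening: 0.999
grasp_force: 0.0
```

```bash
python3 - <<'E'
from h import *
p,q=tool(.2,-.028,-np.pi/6,0);print(p,delta(p,q),arm.read_state()['q'])
E
```

```text
[0.43605214 0.08475973 0.18520508] (array([-0.5227, -0.002 ,  0.0084]), array([ 0.3301, -0.0717,  0.1337])) [-6.85233383e-01 -2.74782311e-01  1.69319631e+00  4.26398914e-05
  1.72220594e+00 -3.22760934e-01]
```

>>> advance(motion="-0.5,0,0,30,-10,0,0.6 | -1,0,0,70,-20,0,0.6 | -1.5,0,0,110,-30,0,0.6 | -2,0,0,150,-40,0,0.6 | -2.5,0,0,190,-50,0,0.6 | -3,0,0,230,-60,20,0.6 | -3.5,0,0,260,-72,40,0.6 | -4.2,0,0,290,-72,60,0.6 | -4.8,0,0,310,-72,80,0.6 | -5.23,0,0.08,330,-72,100,0.6 | -5.23,0,0.08,330,-72,125,0.6 | -5.23,0,0.08,330,-72,134,0.6")

```text
time_s: 2.3
eef_pos: [0.4343, 0.0841, 0.1801]
tcp_rot: [0.798, 0.546, 0.144, 0.212]
wrist_force: [0.3, 0.7, 0.1]
opening: 0.601
grasp_force: 0.0
```

```bash
python3 - <<'E'
from h import *
cam('scene','s1.png');cam('top','t1.png')
a=cv2.imread('pics/s1.png')[20:225,170:345];b=cv2.imread('pics/t1.png')[145:300,120:275]
cv2.imwrite('pics/v1.png',cv2.resize(np.hstack([cv2.resize(a,(400,469)),cv2.resize(b,(400,400)).copy() if 0 else cv2.resize(b,(400,469))]),None,fx=1,fy=1))
p,q=tool(.097,-.028,-np.pi/6,0);print(p,delta(p,q),arm.read_state()['q'])
E
```

```text
[0.48404835 0.06608853 0.09600446] (array([-0.0039,  0.0026, -0.003 ]), array([0.0028, 0.0017, 0.1005])) [ 0.35473815 -0.76093407  2.35667317 -0.36853149  1.16879019  0.80980661]
```

View pics/v1.png

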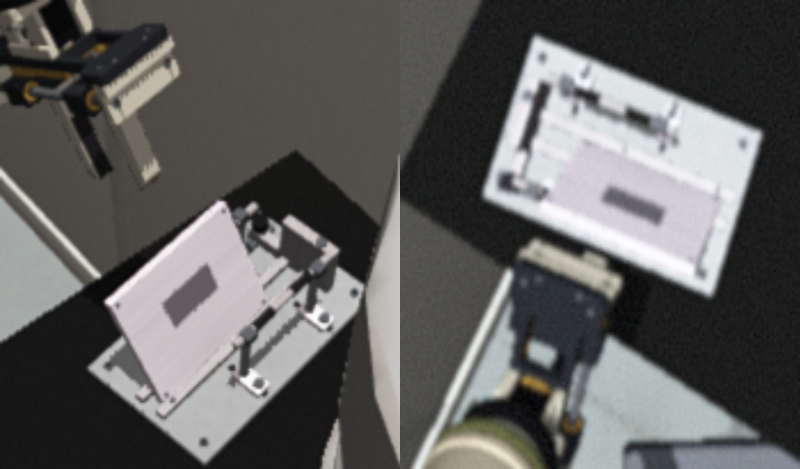

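The scene half shows the open fingers above and robot-side of the plate head, with tips at about (105,178) and (148,185). The top half shows the gripper over the plate's near side, and nothing has been touched. I'll check the TCP projection before descending.

```bash
python3 - <<'E'
from h import *
S=cam('scene');s=arm.read_state();r=Ro.from_quat(s['tcp_rot'])
f=lambda p:((proj(S,p)-[170,20])*[400/175,469/205]).round(0)
print(f(s['eef_pos']),[f(s['eef_pos']+r.apply([0,d,0])) for d in(-.036,.036)],loc(s['eef_pos']))
for y in(-.103,-.028,.047): print(f(glob([-.06,y,.116])))
E
```

```text
[126. 177.] [array([102., 172.]), array([153., 183.])] [-0.0987 -0.0304  0.1847]
[105. 302.]
[164. 249.]
[220. 199.]
```

>>> advance(motion="0,0,0,3,0,30,0.6 | 0,0,0,3,0,50,0.6 | 0,0,0,3,0,65,0.6 | 0,0,0,3,0,80,0.6 | 0,0,0,3,0,90,0.6 | 0,0,0,3,0,100,0.6 | 0,0,0,3,0,103,0.6 | 0,0,0,3,0,103,0.6")

```text
time_s: 3.12
eef_pos: [0.4867, 0.0655, 0.0966]
tcp_rot: [0.799, 0.542, 0.146, 0.214]
wrist_force: [-0.5, 0.9, -0.1]
opening: 0.602
grasp_force: 0.0
```

```bash
python3 - <<'E'
from h import *
p,q=tool(.097,-.028,-np.pi/6,0);print(loc(p),delta(p,q),arm.read_state()['q'],loc(arm.read_state()['eef_pos']))
S=cam('scene','s2.png')
cv2.imwrite('pics/v2.png',cv2.resize(cv2.imread('pics/s2.png')[50:200,200:345],None,fx=4,fy=4,interpolation=cv2.INTER_CUBIC))
E
```

```text
[-0.0485 -0.028   0.096 ] (array([ 0.0002,  0.0017, -0.0076]), array([-0.0004, -0.0026, -0.0008])) [ 0.25659362 -0.50106803  2.36393702 -0.39237491  0.88135029  0.82616897] [-0.0458 -0.0276  0.0966]
```

View pics/v2.png

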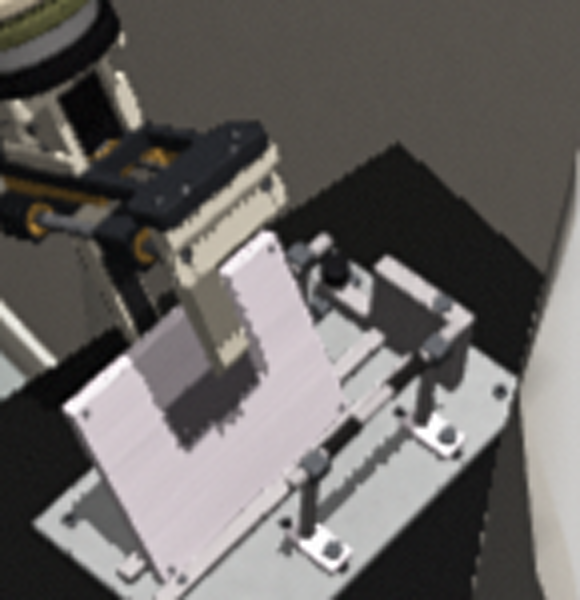

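The fingers straddle the head edge mid-length, tips at about (130,330) and (230,365), clear of the rods. I'll close the gripper.

>>> advance(motion="0,0,0,0,1,0,0.3 | 0,0,0,0,1.5,0,0.3 | 0,0,0,0,1.5,0,0.2 | 0,0,0,0,1.5,0,0.15 | 0,0,0,0,1.5,0,0.05 | 0,0,0,0,1.5,0,0 | 0,0,0,0,1.5,0,0 | 0,0,0,0,1.5,0,0 | 0,0,0,0,1.5,0,0")

```text
time_s: 3.92
eef_pos: [0.4874, 0.0662, 0.0968]
tcp_rot: [0.799, 0.543, 0.147, 0.214]
wrist_force: [4.4, -2.2, -0.1]
opening: 0.107
grasp_force: 30.0
```

```bash
python3 - <<'E'
from h import *
s=arm.read_state();print(loc(s['eef_pos']),s['opening'],s['grasp_force'],s['wrist_force'])
r=Ro.from_quat(s['tcp_rot']);Rz=np.eye(3);Rz[:2,:2]=R2;print((Rz.T@r.as_matrix()).round(3))
# path: constant origin height, xf shift
L=.0958;a0=np.arcsin(-(Rz.T@r.as_matrix())[0,2]);print('lean',a0)
for f in np.arange(.08,1.0,.08):
    a=a0+f; dx=-.0036*min(1,f/.52)-.002*max(0,(f-.52)/.45)
    d=np.array([0,L*np.sin(f),L*(1-np.cos(f))])
    w=np.array([dx*np.cos(a0),-dx*np.sin(a0)]) # world x shift in tool y,z
    d[1]+=dx*np.cos(a0); d[2]+=-dx*np.sin(a0)*-1*-1
    print(round(f,2),d.round(4))
E
```

```text
[-0.0454 -0.0266  0.0968] 0.10693765175143984 29.997288286685944 [ 4.37847391 -2.16853961 -0.07139604]
[[ 0.004  0.866  0.501]
 [ 1.    -0.005 -0.   ]
 [ 0.002  0.501 -0.866]]
lean -0.5244904595781319
0.08 [0.     0.0072 0.    ]
0.16 [0.     0.0143 0.0007]
0.24 [0.     0.0213 0.0019]
0.32 [0.     0.0282 0.0038]
0.4 [0.     0.0349 0.0062]
0.48 [0.     0.0414 0.0092]
0.56 [0.     0.0476 0.0127]
0.64 [0.     0.0536 0.0169]
0.72 [0.     0.0593 0.0215]
0.8 [0.     0.0645 0.0266]
0.88 [0.     0.0693 0.0322]
0.96 [0.     0.0737 0.0381]
```

>>> advance(motion="0.4,0,0,0,3.5,0,0 | 0.8,0,0,0,7,0,0 | 1.2,0,0,0,10.7,0.3,0 | 1.6,0,0,0,14.3,0.7,0 | 2,0,0,0,17.8,1.2,0 | 2.4,0,0,0,21.3,1.9,0 | 2.8,0,0,0,24.8,2.8,0 | 3.2,0,0,0,28.2,3.8,0 | 3.6,0,0,0,31.6,5,0 | 4,0,0,0,34.9,6.2,0 | 4.4,0,0,0,38.2,7.7,0 | 4.8,0,0,0,41.4,9.2,0")

```text
time_s: 4.92
eef_pos: [0.5233, 0.0515, 0.1074]
tcp_rot: [0.827, 0.563, 0.011, 0.015]
wrist_force: [-0.3, -0.4, -6.8]
opening: 0.105
grasp_force: 30.0
```

```bash
python3 - <<'E'
from h import *
s=arm.read_state();print(loc(s['eef_pos']),s['wrist_force'],s['ft_torque'])
E
```

```text
[-0.0066 -0.0274  0.1074] [-0.26244946 -0.36627793 -6.8131391 ] [-0.01747644 -0.00050033  0.0003026 ]
```

>>> advance(motion="0.4,0,0,0,3.8,0.1,0 | 0.8,0,0,0,7.7,0.3,0 | 1.2,0,0,0,11.5,0.7,0 | 1.6,0,0,0,15.3,1.2,0 | 2,0,0,0,19,1.9,0 | 2.4,0,0,0,22.8,2.7,0 | 2.8,0,0,0,26.5,3.7,0 | 3.2,0,0,0,30.1,4.9,0 | 3.4,0,0,0,32,5.5,0 | 3.4,0,0,0,32,5.5,0")

```text
time_s: 5.75
eef_pos: [0.5541, 0.0395, 0.104]
tcp_rot: [0.817, 0.556, -0.084, -0.124]
wrist_force: [-2.4, 0.1, 2.4]
opening: 0.105
grasp_force: 30.0
```

```bash
python3 - <<'E'
from h import *
s=arm.read_state();print(loc(s['eef_pos']),s['wrist_force'],s['ft_torque'])
r=Ro.from_quat(s['tcp_rot']);Rz=np.eye(3);Rz[:2,:2]=R2;M=Rz.T@r.as_matrix();print(M.round(3));a=np.arcsin(-M[0,2]);print(a,'foot',loc(s['eef_pos']+.0958*r.as_matrix()[:,2]))
E
```

```text
[ 0.0264 -0.0274  0.104 ] [-2.4419555   0.06172574  2.44100698] [0.2106672  0.96995413 0.05509679]
[[ 0.005  0.955 -0.296]
 [ 1.    -0.004  0.003]
 [ 0.002 -0.296 -0.955]]
0.3009535269491658 foot [-0.002  -0.0271  0.0125]
```

>>> advance(motion="0,0,0,0,-0.3,-1,0 | 0,0,0,0,-0.6,-2,0 | 0,0,0,0,-0.6,-2,0")

```text
time_s: 6.0
eef_pos: [0.554, 0.0397, 0.1062]
tcp_rot: [0.817, 0.557, -0.083, -0.123]
wrist_force: [0.6, 0.3, -6.6]
opening: 0.102
grasp_force: 30.0
```

```bash
python3 - <<'E'
from h import *
s=arm.read_state();print(loc(s['eef_pos']),s['wrist_force'],s['ft_torque'])
S=cam('scene','s3.png');cam('top','t3.png')
a=cv2.imread('pics/s3.png')[50:200,200:345];b=cv2.imread('pics/t3.png')[130:260,140:275]
cv2.imwrite('pics/v3.png',np.hstack([cv2.resize(a,(400,414),interpolation=2),cv2.resize(b,(400,414),interpolation=2)]))
E
```

```text
[ 0.0262 -0.0272  0.1062] [ 0.55386307  0.25197204 -6.62097403] [-0.23402606 -0.56444321  0.01626321]
```

View pics/v3.png

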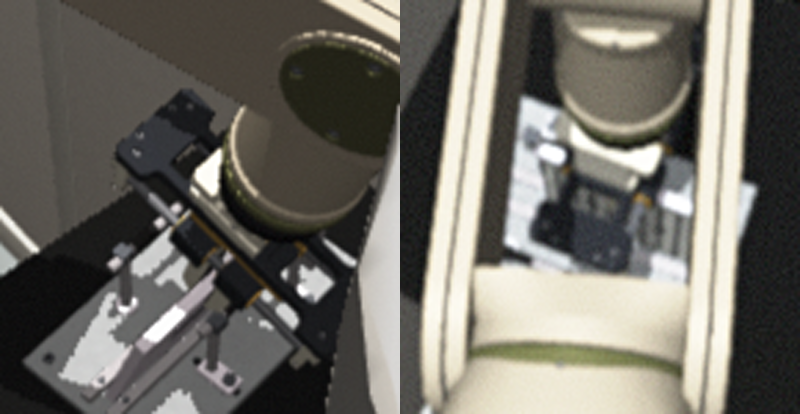

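The left half shows the plate gripped and leaning away from the robot, still short of the far rod. The arm hides most of the top view. I'll continue slowly until it touches the rod.

```bash
cat > st.py <<'E'
from h import *
s=arm.read_state();r=Ro.from_quat(s['tcp_rot']);Rz=np.eye(3);Rz[:2,:2]=R2;M=Rz.T@r.as_matrix()
print('loc',loc(s['eef_pos']),'F stand',(Rz.T@s['wrist_force']).round(2),'T',(Rz.T@s['ft_torque']).round(2),'lean',np.arcsin(-M[0,2]).round(4),'yaw',M[1,1].round(4),'foot',loc(s['eef_pos']+.0958*r.as_matrix()[:,2]),s['opening'].round(3))
print('world up in tool',M[2].round(3),'stand y in tool',M[1].round(3),'x',M[0].round(3))
E
```

>>> advance(motion="0.2,0,0,0,1.9,0,0 | 0.4,0,0,0,3.8,0.1,0 | 0.6,0,0,0,5.7,0.2,0 | 0.6,0,0,0,5.7,0.2,0")

```text
time_s: 6.43
eef_pos: [0.5596, 0.0373, 0.1043]
tcp_rot: [0.813, 0.554, -0.1, -0.148]
wrist_force: [-0.5, 0.2, -6.2]
opening: 0.107
grasp_force: 30.0Traceback (most recent call last):
```

```bash
python3 st.py
```

```text
  File "st.py", line 3, in <module>
    print('loc',loc(s['eef_pos']),'F stand',(Rz.T@s['wrist_force']).round(2),'T',(Rz.T@s['ft_torque']).round(2),'lean',np.arcsin(-M[0,2]).round(4),'yaw',M[1,1].round(4),'foot',loc(s['eef_pos']+.0958*r.as_matrix()[:,2]),s['opening'].round(3))
                                                                                                                                                                                                                           ^^^^^^^^^^^^^^^^^^
AttributeError: 'float' object has no attribute 'round'
```

```bash
sed -i "s/s\['opening'\].round(3)/round(s['opening'],3)/" st.py
```

>>> advance(motion="0.2,0,0,0,1.9,0,0 | 0.3,0,0,0,2.9,0,0 | 0.3,0,0,0,2.9,0,0")

```text
time_s: 6.68
eef_pos: [0.562, 0.0365, 0.1035]
tcp_rot: [0.811, 0.552, -0.108, -0.16]
wrist_force: [-0.4, -0.1, -5.7]
opening: 0.105
grasp_force: 30.0
```

```bash
python3 st.py
```

```text
loc [ 0.0348 -0.0273  0.1035] F stand [-0.33 -0.23 -5.66] T [ 0.03 -0.61  0.02] lean 0.388 yaw -0.0038 foot [-0.0014 -0.027   0.0148] 0.105
world up in tool [ 0.002 -0.378 -0.926] stand y in tool [ 1.    -0.004  0.004] x [ 0.005  0.926 -0.378]
```

>>> advance(motion="0.15,0,0,0,1.4,0,0 | 0.3,0,0,0,2.9,0,0 | 0.3,0,0,0,2.9,0,0")

```text
time_s: 6.93
eef_pos: [0.5639, 0.0358, 0.1029]
tcp_rot: [0.808, 0.55, -0.117, -0.173]
wrist_force: [-5.1, 1.1, -1.1]
opening: 0.101
grasp_force: 30.0
```

```bash
python3 st.py
```

```text
loc [ 0.0369 -0.0273  0.1029] F stand [-5.15 -0.85 -1.13] T [0.02 0.67 0.12] lean 0.4203 yaw -0.0033 foot [-0.0022 -0.0269  0.0154] 0.101
world up in tool [ 0.002 -0.408 -0.913] stand y in tool [ 1.    -0.003  0.004] x [ 0.005  0.913 -0.408]
```

>>> advance(motion="0,0,0,0,0,0.7,0 | 0,0,0,0,0,1.4,0 | 0,0,0,0,0,1.4,0")

```text
time_s: 7.18
eef_pos: [0.5634, 0.0362, 0.1018]
tcp_rot: [0.808, 0.551, -0.116, -0.172]
wrist_force: [-4.9, 1.8, -1.7]
opening: 0.105
grasp_force: 30.0
```

```bash
python3 st.py
```

```text
loc [ 0.0363 -0.0271  0.1018] F stand [-5.21 -0.09 -1.65] T [0.06 0.48 0.07] lean 0.4182 yaw -0.0031 foot [-0.0026 -0.0267  0.0143] 0.105
world up in tool [ 0.002 -0.406 -0.914] stand y in tool [ 1.    -0.003  0.004] x [ 0.004  0.914 -0.406]
```

>>> advance(motion="0,0,0,0,0,0.7,0 | 0,0,0,0,0,1.4,0 | 0,0,0,0,0,1.4,0")

```text
time_s: 7.43
eef_pos: [0.5631, 0.0364, 0.1009]
tcp_rot: [0.809, 0.551, -0.116, -0.172]
wrist_force: [-5.0, 1.6, 0.0]
opening: 0.105
grasp_force: 30.0
```

```bash
python3 st.py
```

```text
loc [ 0.036  -0.027   0.1009] F stand [-5.25 -0.34  0.04] T [0.02 0.75 0.09] lean 0.4176 yaw -0.003 foot [-0.0029 -0.0266  0.0134] 0.105
world up in tool [ 0.002 -0.406 -0.914] stand y in tool [ 1.    -0.003  0.004] x [ 0.004  0.914 -0.406]
```

>>> advance(motion="0,0,0,0,0,0.5,0.0 | 0,0,0,0,0,1,0.0 | 0,0,0,0,0,1,0.13 | 0,0,0,0,0,1,0.18 | 0,0,0,0,0,1,0.22 | 0,0,0,0,0,1,0.22")

```text
time_s: 7.93
eef_pos: [0.5635, 0.036, 0.0996]
tcp_rot: [0.809, 0.551, -0.115, -0.171]
wrist_force: [-0.0, 0.0, -0.2]
opening: 0.215
grasp_force: 0.0
```

```bash
python3 st.py
```

```text
loc [ 0.0365 -0.0272  0.0996] F stand [-0.03 -0.   -0.15] T [-0.01 -0.28 -0.05] lean 0.4157 yaw -0.0035 foot [-0.0022 -0.0268  0.012 ] 0.215
world up in tool [ 0.002 -0.404 -0.915] stand y in tool [ 1.    -0.004  0.004] x [ 0.005  0.915 -0.404]
```

>>> advance(motion="0,0,0,0,0,0,0.1 | 0,0,0,0,0,0,0 | 0,0,0,0,0,0,0 | 0,0,0,1,0,0,0 | 0,0,0,3,0,0,0 | 0,0,0,6,0,0,0 | 0,0,0,9,0,0,0 | 0,0,0,12,0,0,0 | 0,0,0,15,0,0,0 | 0,0,0,18,0,0,0 | 0,0,0,20,0,0,0 | 0,0,0,20,0,0,0")

```text
time_s: 8.93
eef_pos: [0.5695, 0.0544, 0.0995]
tcp_rot: [0.809, 0.55, -0.117, -0.172]
wrist_force: [-4.7, -2.0, 4.0]
opening: 0.105
grasp_force: 30.0
```

```bash
python3 st.py
```

```text
loc [ 0.0354 -0.0079  0.0995] F stand [-3.7  -3.56  4.01] T [-0.7   0.85  0.41] lean 0.4187 yaw -0.0039 foot [-0.0035 -0.0077  0.012 ] 0.105
world up in tool [ 0.    -0.407 -0.914] stand y in tool [ 1.    -0.004  0.002] x [ 0.004  0.914 -0.407]
```

>>> advance(motion="0,0,0,1,0,0,0 | 0,0,0,2,0,0,0 | 0,0,0,3,0,0,0 | 0,0,0,4,0,0,0 | 0,0,0,5,0,0,0 | 0,0,0,6,0,0,0 | 0,0,0,7,0,0,0 | 0,0,0,8,0,0,0 | 0,0,0,8,0,0,0")

```text
time_s: 9.68
eef_pos: [0.5723, 0.0615, 0.0995]
tcp_rot: [0.809, 0.55, -0.117, -0.172]
wrist_force: [-4.7, -3.6, 4.3]
opening: 0.108
grasp_force: 30.0
```

```bash
python3 st.py
```

```text
loc [ 0.0354 -0.0003  0.0995] F stand [-3.02 -5.09  4.27] T [-0.98  0.96  0.57] lean 0.4189 yaw -0.0042 foot [-0.0035 -0.0001  0.012 ] 0.108
world up in tool [-0.    -0.407 -0.914] stand y in tool [ 1.    -0.004  0.002] x [ 0.005  0.914 -0.407]
```

>>> advance(motion="0,0,0,0.5,0,0,0 | 0,0,0,1,0,0,0 | 0,0,0,1.5,0,0,0 | 0,0,0,2,0,0,0 | 0,0,0,2.5,0,0,0 | 0,0,0,3,0,0,0 | 0,0,0,3,0,0,0")

```text
time_s: 10.27
eef_pos: [0.5734, 0.0641, 0.0995]
tcp_rot: [0.809, 0.55, -0.117, -0.172]
wrist_force: [-5.5, -4.4, 4.9]
opening: 0.105
grasp_force: 30.0
```

```bash
python3 st.py
```

```text
loc [0.0355 0.0026 0.0995] F stand [-3.54 -6.14  4.94] T [-1.06  0.95  0.55] lean 0.4189 yaw -0.0043 foot [-0.0035  0.0027  0.012 ] 0.105
world up in tool [-0.    -0.407 -0.914] stand y in tool [ 1.    -0.004  0.002] x [ 0.005  0.914 -0.407]
```

>>> advance(motion="0,0,0,0,0,-0.8,0 | 0,0,0,0.5,0,-0.8,0 | 0,0,0,1,0,-0.8,0 | 0,0,0,1.5,0,-0.8,0 | 0,0,0,2,0,-0.8,0 | 0,0,0,2,0,-0.8,0")

```text
time_s: 10.77
eef_pos: [0.5742, 0.0662, 0.0996]
tcp_rot: [0.809, 0.55, -0.117, -0.172]
wrist_force: [-5.4, -2.4, 1.4]
opening: 0.107
grasp_force: 30.0
```

```bash
python3 st.py
```

```text
loc [0.0354 0.0048 0.0996] F stand [-4.15 -4.14  1.38] T [-0.8   0.66  0.42] lean 0.4196 yaw -0.0041 foot [-0.0036  0.005   0.0121] 0.107
world up in tool [-0.    -0.407 -0.913] stand y in tool [ 1.    -0.004  0.002] x [ 0.004  0.913 -0.407]
```

Friction has dropped to about 4 N. I'll keep creeping until the force rises.

>>> advance(motion="0,0,0,0.5,0,0,0 | 0,0,0,1,0,0,0 | 0,0,0,1.5,0,0,0 | 0,0,0,2,0,0,0 | 0,0,0,2,0,0,0")

```text
time_s: 11.18
eef_pos: [0.5749, 0.0681, 0.0996]
tcp_rot: [0.809, 0.55, -0.117, -0.172]
wrist_force: [-6.4, -1.9, 0.1]
opening: 0.106
grasp_force: 30.0
```

```bash
python3 st.py | head -1
```

```text
loc [0.0355 0.0068 0.0996] F stand [-5.33 -4.1   0.15] T [-0.8   0.67  0.45] lean 0.4196 yaw -0.0041 foot [-0.0036  0.007   0.0121] 0.106
```

>>> advance(motion="0,0,0,0.4,0,0,0 | 0,0,0,0.8,0,0,0 | 0,0,0,1.2,0,0,0 | 0,0,0,1.2,0,0,0")

```text
time_s: 11.52
eef_pos: [0.5753, 0.0692, 0.0996]
tcp_rot: [0.809, 0.55, -0.117, -0.172]
wrist_force: [-4.7, -1.7, 1.2]
opening: 0.104
grasp_force: 30.0
```

```bash
python3 st.py | head -1
```

```text
loc [0.0355 0.008  0.0996] F stand [-3.73 -3.23  1.17] T [-0.82  0.62  0.42] lean 0.4196 yaw -0.0042 foot [-0.0036  0.0081  0.0121] 0.104
```

>>> advance(motion="0,0,0,0.4,0,0,0 | 0,0,0,0.8,0,0,0 | 0,0,0,1.2,0,0,0 | 0,0,0,1.2,0,0,0")

```text
time_s: 11.85
eef_pos: [0.5758, 0.0703, 0.0996]
tcp_rot: [0.809, 0.55, -0.117, -0.172]
wrist_force: [-5.3, -3.4, 1.5]
opening: 0.103
grasp_force: 30.0
```

```bash
python3 st.py | head -1
```

```text
loc [0.0355 0.0092 0.0996] F stand [-3.73 -5.1   1.53] T [-0.78  0.69  0.46] lean 0.4196 yaw -0.0041 foot [-0.0036  0.0093  0.0121] 0.103
```

>>> advance(motion="0,0,0,0.4,0,0,0 | 0,0,0,0.8,0,0,0 | 0,0,0,1.2,0,0,0 | 0,0,0,1.2,0,0,0")

```text
time_s: 12.18
eef_pos: [0.5762, 0.0714, 0.0996]
tcp_rot: [0.809, 0.55, -0.117, -0.172]
wrist_force: [-5.6, -2.8, 1.4]
opening: 0.102
grasp_force: 30.0
```

```bash
python3 st.py | head -1
```

```text
loc [0.0354 0.0104 0.0996] F stand [-4.17 -4.61  1.38] T [-0.77  0.63  0.46] lean 0.4197 yaw -0.0042 foot [-0.0036  0.0105  0.0121] 0.102
```

Careful with the scale: shifts go in mm and turns go in units of 0.1 rad. That gives: 0.0012 m is 1.2, 0.0008 m is 0.8.

>>> advance(motion="0,0,0,0.4,0,0,0 | 0,0,0,0.8,0,0,0 | 0,0,0,1.2,0,0,0 | 0,0,0,1.2,0,0,0")

```text
time_s: 12.52
eef_pos: [0.5766, 0.0725, 0.0996]
tcp_rot: [0.809, 0.55, -0.117, -0.172]
wrist_force: [-5.7, -2.6, 1.7]
opening: 0.109
grasp_force: 30.0
```

```bash
python3 st.py | head -1
```

```text
loc [0.0355 0.0116 0.0996] F stand [-4.34 -4.46  1.67] T [-0.82  0.73  0.4 ] lean 0.4196 yaw -0.0042 foot [-0.0036  0.0117  0.0121] 0.109
```

>>> advance(motion="0,0,0,0.4,0,0,0 | 0,0,0,0.8,0,0,0 | 0,0,0,1.2,0,0,0 | 0,0,0,1.2,0,0,0")

```text
time_s: 12.85
eef_pos: [0.5771, 0.0736, 0.0996]
tcp_rot: [0.809, 0.55, -0.117, -0.172]
wrist_force: [-5.9, -2.9, 0.7]
opening: 0.104
grasp_force: 30.0
```

```bash
python3 st.py | head -1
```

```text
loc [0.0355 0.0127 0.0996] F stand [-4.4  -4.84  0.66] T [-0.82  0.65  0.4 ] lean 0.4196 yaw -0.0042 foot [-0.0036  0.0129  0.0121] 0.104
```

>>> advance(motion="0,0,0,0.4,0,0,0 | 0,0,0,0.8,0,0,0 | 0,0,0,1.2,0,0,0 | 0,0,0,1.2,0,0,0")

```text
time_s: 13.18
eef_pos: [0.5775, 0.0747, 0.0996]
tcp_rot: [0.809, 0.55, -0.117, -0.172]
wrist_force: [-5.1, -3.1, 1.0]
opening: 0.106
grasp_force: 30.0
```

```bash
python3 st.py | head -1
```

```text
loc [0.0355 0.014  0.0996] F stand [-3.65 -4.72  0.98] T [-0.83  0.7   0.45] lean 0.4196 yaw -0.0042 foot [-0.0036  0.0141  0.0121] 0.106
```

>>> advance(motion="0,0,0,0.4,0,0,0 | 0,0,0,0.8,0,0,0 | 0,0,0,1.2,0,0,0 | 0,0,0,1.2,0,0,0")

```text
time_s: 13.52
eef_pos: [0.5779, 0.0759, 0.0996]
tcp_rot: [0.809, 0.55, -0.117, -0.172]
wrist_force: [-6.1, -2.2, 0.9]
opening: 0.104
grasp_force: 30.0
```

```bash
python3 st.py | head -1
python3 - <<'E'
from h import *
cam('scene','s4.png');cam('top','t4.png')
a=cv2.imread('pics/s4.png')[75:225,200:345];b=cv2.imread('pics/t4.png')[145:255,140:275]
cv2.imwrite('pics/v4.png',np.hstack([cv2.resize(a,(400,414),interpolation=2),cv2.resize(b,(400,414),interpolation=2)]))
E
```

```text
loc [0.0355 0.0152 0.0996] F stand [-4.93 -4.23  0.85] T [-0.85  0.78  0.46] lean 0.4197 yaw -0.0042 foot [-0.0036  0.0153  0.0121] 0.104
```

View pics/v4.png

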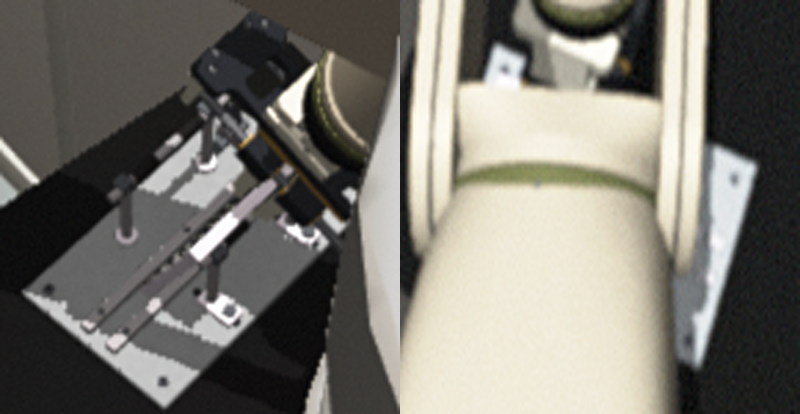

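The left half shows the plate leaning back on the far rest. Its near (-y) head corner is at about (197,258), with the gripper at the head. The stop is hidden behind the gripper.

```bash
python3 - <<'E'
from h import *
S=cam('scene')
for y in(-.07,-.061,-.05,-.04): print(y,[((proj(S,glob([x,y,z]))-[200,75])*[400/145,414/150]).round(0) for x,z in((.0455,.1215),(-.0035,.016))])
E
```

```text
-0.07 [array([185., 263.]), array([135., 299.])]
-0.061 [array([194., 255.]), array([143., 291.])]
-0.05 [array([204., 245.]), array([153., 282.])]
-0.04 [array([213., 236.]), array([161., 274.])]
```

>>> advance(motion="0,0,0,0.4,0,0,0 | 0,0,0,0.8,0,0,0 | 0,0,0,1.2,0,0,0 | 0,0,0,1.2,0,0,0")

```text
time_s: 14.0
eef_pos: [0.5784, 0.077, 0.0996]
tcp_rot: [0.809, 0.55, -0.117, -0.172]
wrist_force: [-5.2, -2.4, 0.7]
opening: 0.105
grasp_force: 30.0
```

```bash
python3 st.py | head -1
```

```text
loc [0.0355 0.0164 0.0996] F stand [-3.96 -4.07  0.73] T [-0.83  0.71  0.48] lean 0.4197 yaw -0.0042 foot [-0.0036  0.0165  0.0121] 0.105
```

>>> advance(motion="0,0,0,0.4,0,0,0 | 0,0,0,0.8,0,0,0 | 0,0,0,1.2,0,0,0 | 0,0,0,1.2,0,0,0")

```text
time_s: 14.33
eef_pos: [0.5788, 0.0781, 0.0996]
tcp_rot: [0.809, 0.55, -0.117, -0.172]
wrist_force: [-5.1, -3.0, 0.8]
opening: 0.105
grasp_force: 30.0
```

```bash
python3 st.py | head -1
```

```text
loc [0.0355 0.0176 0.0996] F stand [-3.68 -4.64  0.83] T [-0.79  0.67  0.42] lean 0.4197 yaw -0.0042 foot [-0.0036  0.0177  0.0121] 0.105
```

>>> advance(motion="0,0,0,0.4,0,0,0 | 0,0,0,0.8,0,0,0 | 0,0,0,1.2,0,0,0 | 0,0,0,1.2,0,0,0")

```text
time_s: 14.67
eef_pos: [0.5793, 0.0792, 0.0996]
tcp_rot: [0.809, 0.55, -0.117, -0.172]
wrist_force: [-4.8, -3.2, 1.2]
opening: 0.109
grasp_force: 30.0
```

```bash
python3 st.py | head -1
```

```text
loc [0.0355 0.0188 0.0996] F stand [-3.32 -4.75  1.18] T [-0.83  0.73  0.47] lean 0.4197 yaw -0.0041 foot [-0.0036  0.0189  0.0121] 0.109
```

>>> advance(motion="0,0,0,0.4,0,0,0 | 0,0,0,0.8,0,0,0 | 0,0,0,1.2,0,0,0 | 0,0,0,1.2,0,0,0")

```text
time_s: 15.0
eef_pos: [0.5797, 0.0804, 0.0996]
tcp_rot: [0.809, 0.55, -0.117, -0.172]
wrist_force: [-6.1, -2.8, 0.8]
opening: 0.108
grasp_force: 30.0
```

```bash
python3 st.py | head -1
```

```text
loc [0.0354 0.02   0.0996] F stand [-4.64 -4.77  0.8 ] T [-0.79  0.73  0.43] lean 0.4198 yaw -0.0042 foot [-0.0036  0.0201  0.0121] 0.108
```

>>> advance(motion="0,0,0,0.4,0,0,0 | 0,0,0,0.8,0,0,0 | 0,0,0,1.2,0,0,0 | 0,0,0,1.2,0,0,0")

```text
time_s: 15.33
eef_pos: [0.5799, 0.0809, 0.0996]
tcp_rot: [0.809, 0.55, -0.118, -0.172]
wrist_force: [-6.9, -5.4, 1.3]
opening: 0.106
grasp_force: 30.0
```

```bash
python3 st.py | head -1
```

```text
loc [0.0355 0.0205 0.0996] F stand [-4.5  -7.59  1.25] T [-1.25  0.76  0.68] lean 0.4199 yaw -0.0047 foot [-0.0036  0.0206  0.0122] 0.106
```

>>> advance(motion="0,0,0,0.3,0,0,0 | 0,0,0,0.6,0,0,0 | 0,0,0,0.6,0,0,0")

```text
time_s: 15.58
eef_pos: [0.5799, 0.0809, 0.0996]
tcp_rot: [0.809, 0.55, -0.118, -0.172]
wrist_force: [-8.1, -7.4, 1.9]
opening: 0.103
grasp_force: 30.0
```

```bash
python3 st.py | head -1
```

```text
loc [0.0355 0.0206 0.0996] F stand [-4.82 -9.85  1.88] T [-1.62  0.86  0.82] lean 0.4202 yaw -0.0052 foot [-0.0036  0.0206  0.0122] 0.103
```

>>> advance(motion="0,0,0,0,0,0,0.13 | 0,0,0,0,0,0,0.2 | 0,0,0,0,0,0,0.3 | 0,0,0,0,0,0,0.4 | 0,0,0,0,0,0,0.4 | 0,0,0,0,0,-10,0.4 | 0,0,0,0,0,-30,0.4 | 0,0,0,0,0,-60,0.4 | 0,0,0,0,-10,-100,0.4 | 0,0,0,0,-20,-130,0.4 | 0,0,0,0,-30,-150,0.4 | 0,0,0,0,-30,-150,0.4")

```text
time_s: 16.58
eef_pos: [0.6152, 0.0699, 0.2572]
tcp_rot: [0.809, 0.552, -0.111, -0.169]
wrist_force: [-0.0, 0.3, 0.9]
opening: 0.4
grasp_force: 0.0
```

```bash
python3 st.py
```

```text
loc [0.0724 0.0231 0.2572] F stand [-0.13  0.31  0.88] T [-0.01 -0.28 -0.02] lean 0.4068 yaw -0.0019 foot [0.0344 0.0238 0.1693] 0.4
world up in tool [ 0.006 -0.396 -0.918] stand y in tool [ 1.    -0.002  0.007] x [ 0.005  0.918 -0.396]
```

In the tool's units: -0.25 m is -250, -0.32 m is -320, -0.4 rad is -4.

>>> advance(motion="-1,0,0,0,-40,0,0.4 | -2,0,0,-20,-70,0,0.4 | -3,0,0,-50,-100,0,0.4 | -4,0,0,-90,-120,0,0.4 | -4,0,0,-130,-120,0,0.4 | -4,0,0,-170,-120,0,0.4 | -4,0,0,-210,-120,0,0.4 | -4,0,0,-250,-120,0,0.4 | -4,0,0,-290,-120,0,0.4 | -4,0,0,-320,-120,0,0.4 | -4,0,0,-320,-120,0,0.4")

```text
time_s: 17.5
eef_pos: [0.3916, -0.1896, 0.2981]
tcp_rot: [0.827, 0.562, -0.004, -0.007]
wrist_force: [0.2, -0.2, -0.1]
opening: 0.397
grasp_force: 0.0
```

```bash
python3 - <<'E'
from h import *
cam('scene','s5.png');cam('top','t5.png')
a=cv2.imread('pics/s5.png')[75:225,200:345];b=cv2.imread('pics/t5.png')[145:255,140:275]
cv2.imwrite('pics/v5.png',np.hstack([cv2.resize(a,(400,414),interpolation=2),cv2.resize(b,(400,326),interpolation=2) if 0 else cv2.resize(b,(400,414),interpolation=2)]))
E
```

```text
(no output)
```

View pics/v5.png

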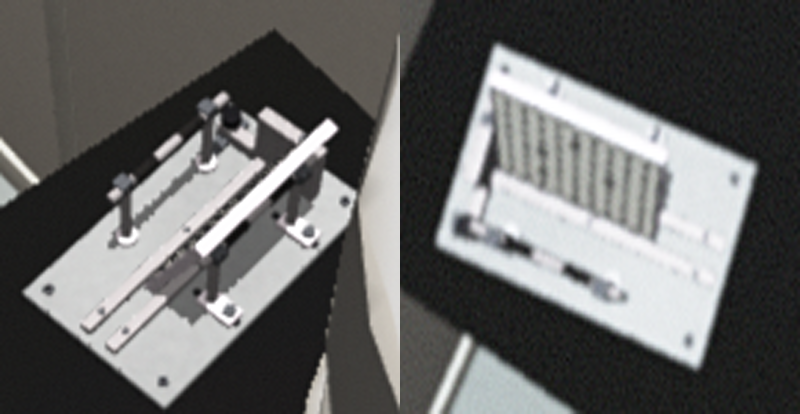

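The plate leans on the far rest with its dotted face towards the robot, its head running from (200,252) to (335,125) in the left half. In the right half its +y end, at x≈492, meets the stop. I'll make one numeric check of position and alignment.

```bash
python3 - <<'E'
from h import *
S=cam('scene');T=cam('top')
f=lambda x,y:(x*145/400+200-.5,y*150/414+75-.5)
g=lambda x,y:((x-400)*135/400+140-.5,y*110/414+145-.5)
zh=.1236
print([loc(onz(S,f(*p),zh)) for p in((200,252),(335,125))],[loc(onz(T,g(*p),zh)) for p in((494,88),(667,160))])
# line direction of the bright head strip in the scene picture
h=cv2.cvtColor(S[0],cv2.COLOR_RGB2HSV);m=((h[...,2]>225)&(h[...,1]<30)).astype(np.uint8);m[:,:268]=0;m[:,326:]=0;m[:115]=0;m[170:]=0
n,l,st,ce=cv2.connectedComponentsWithStats(m);k=1+st[1:,4].argmax();ys,xs=np.where(l==k)
r=cv2.minAreaRect(np.c_[xs,ys].astype(np.float32));print(r);b=cv2.boxPoints(r);print([loc(onz(S,p,zh)) for p in b])
E
```

```text
[array([ 0.0463, -0.0569,  0.1236]), array([0.0475, 0.0926, 0.1236])] [array([0.0412, 0.0868, 0.1236]), array([ 0.0458, -0.0591,  0.1236])]
((296.5615234375, 143.53903198242188), (7.174891471862793, 66.48262023925781), 46.432098388671875)
[array([ 0.0405, -0.0561,  0.1236]), array([0.0406, 0.0923, 0.1236]), array([0.0562, 0.0887, 0.1236]), array([ 0.0553, -0.0586,  0.1236])]
```

```bash
python3 -c "
from station import arm
print(arm.finish_job())"
```

```text
the job is handed in; nothing more can be done
None
```

The plate now leans back on the far rest (about 24°) with its end against the stop, pressed with roughly 5 N. I handed the job in at about 18 s with the arm clear; no verdict came back, and I didn't re-measure the bystander parts.

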